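# Hang up the ear defenders and hold the jar mill's cover open

### The job

Clear the ear defenders off the jar mill's guard cover by hanging them on the rail, headband over the bar and a cup either side. Then raise the mill's cover by its bar handle and finish while still holding it there, about half way to upright or a little more, so that a workmate can take the jar out. The catch may or may not be holding the cover: a gentle tug on the handle will tell, and a quarter turn of the round knob frees a caught one but may catch a free one; never wrench the cover against its catch, and leave the mug, dripper and brush alone.

Things in the scene. Friction and masses are not known exactly. Their poses are not given: they have to be found in the camera images.
- mill: Bench-top jar mill, fixed: open green steel tub 250 x 300 x 140 mm (x, y, z) with rollers and a white jar inside, a grey drive pod (200 x 45 x 115 mm) on its left end (+y). Origin: centre of its underside; z up, -x is its front. Either side of the bench, turned up to 0.2 rad
- cover (a joint): Guard cover's hinge, rad: 0 shut (level on the tub, top face 146 mm above the bench), grows as its front rises, stop at 1.4. Grey plate 250 x 300 x 6 mm with clear pane, 0.65 kg (3.5 N at the handle), falls shut when let go. Caught, it gives 2 mm at the handle, then resists at 3 N/mm for 8 mm, then is solid; free, it just rises
- cover_hinge (a point): Midpoint of the cover's hinge line, on the underside of the cover at its far edge, 140 mm above the bench; the hinge axis is this point's y, and its axes turn with the cover
- handle: Black grip sleeve of the cover's bar handle, 14 mm thick and 90 mm long, along the mill's y, free to roll on its spindle between two posts 110 mm apart; on top of the cover near its front edge, centre line 40 mm above the cover. Origin: middle of the sleeve
- handle_grip (a point): Middle of the handle's grip sleeve; axes turn with the cover (z out of it). It goes round the hinge line at 220 mm: 215 mm from it along the cover (towards its front) and 46 mm off the cover's underside plane
- knob_grip (a point): Grip point on the catch knob's axis, 23 mm above the cover: plain round black knob 32 mm across, grip part 8 to 34 mm above the cover, near the cover's front right, 150 mm right of the handle's middle. Turns either way without stops, light friction (0.04 N m), stays where left. A quarter turn (80 to 98 degrees) frees a caught cover, may catch a free one. Site axes do not turn with it
- keeper: Spring-steel lip, 72 mm long, inside the tub's front wall, out of sight; origin at its middle. A two-ended bar on the knob's spindle, hidden under the cover, hooks under it when lying within 38 degrees of front-to-back; no mark outside shows how it lies. The lip is bent, and the job spoilt, if pulled with over 40 N
- rail: Steel hanging rail, fixed: round bar 16 mm thick along its y, centre line 150 mm above the bench, on two posts 260 mm apart with feet 110 x 45 x 8 mm. A pair of wire dipping tongs hangs fixed on it 100 mm to the right (-y) of its middle, 55 mm wide in x, 14 mm along the bar. Origin: on the bench, 80 mm behind (+x) the bar's middle. On the other side of the bench from the mill, turned up to 0.25 rad
- rail_free (a point): Point on the bar's centre line, in the middle of its free length, 30 mm to the left (+y) of the bar's middle; 85 mm free either way
- muffs: Ear defenders, 0.2 kg, rigid, standing on their two yellow cups on the mill's cover, headband up: 148 mm over the cups (own x), 70 mm deep (own y), 154 mm high. The cups are 86 mm high, with 64 mm between their cushions. Origin: centre of the underside, between the cups; z up when standing. The arch of the headband lies in the own x-z plane; own y passes through the arch
- muffs_crown (a point): Middle of the underside of the headband's black crown pad, 140 mm above the origin. The pad is 66 x 28 x 14 mm (x, y, z), its top 14 mm above this point; grip it across its 28 mm width (own y)
- mug: Bisque mug 68 mm across, 110 mm high, handle to its +y; stands behind the rail, leave alone. Origin: centre of its underside
- dripper: Bisque coffee dripper, cone on a 90 mm disc, 92 mm across, 80 mm high; stands behind the rail, leave alone. Origin: centre of its underside
- brush: Glaze brush 190 mm long, wooden handle, lying on the bench about 120 mm in front of the rail and roughly along it; leave alone

How it is judged:
By the outcome, as a careful person would: the job done as asked, in the order asked, and still so for the second after the job is handed in, while the arm keeps its last pose, push and grip.
It also fails if it takes over 72 s, if anything falls off the work surface, if the arm or the gripper's body presses on something with over 40 N, if the wrist force passes 120 N, or if a joint passes its speed limit or range.

### The arm

A 6-joint arm with a two-finger parallel gripper is mounted at the origin on the work surface. World frame = base frame: x ahead of the robot, y to its left, z up, the work surface at z = 0. Lengths are in m, angles in rad, forces in N, time in s.
With the tool pointing down it reaches from about 0.35 to 0.85 m from the base axis. Payload 8.1 kg.
Tool frame: the origin (TCP) lies at the very end of the fingers, on their centre line; the grasp point (between the pads) lies 19 mm behind it; z points along the fingers, y is the direction in which the jaws open and shut (so a half turn about z gives the same grasp; the last joint's range is limited). The gripper opens to 93 mm and grips with 3 to 60 N. Pads are 15 mm wide; open, the fingers measure 128 mm over their backs; the gripper's body (75 mm by 188 mm) begins 65 mm behind the grasp point.
Start: joints at [-1.269, 0.13, 1.488, -0, 1.523, -0.085], TCP at [0.226, -0.556, 0.219] pointing down, gripper open.
Joint ranges: [-2.96, 2.96], [-0.89, 2.26], [0.02, 2.5], [-1.34, 4.48], [0, 2.73], [-2.66, 2.66]. Speed limits (rad/s): [2.39, 2.39, 2.79, 3.14, 3.14, 3.14].

### API

Orientations are given as a rotation vector (axis times angle).
In Python, from plant import robot gives the robot as it stands.
- The arm moves only by the shell command python3 -m pendant 'ROWS' [OPENING] [FORCE]. ROWS is JSON, a list of rows, each an object with "delta_pos": the shift along the tool's x, y, z in m, a list of three; "spin": the turn about the tool's z in rad. In form: [{"delta_pos": [dx, dy, dz], "spin": spin}, ...]. A call has 1 to 10 rows; each row is the pose to reach, as a shift and turn from the pose measured when the call began, along the tool's axes at that moment; what a row does not reach only later rows make up. A row lasts 1/10 s, in which the tool goes at most 50 mm and 8.59 degrees, less where a joint would pass 70% of its speed; a pose out of reach is approached as far as the arm can. A call with a gripper value outside its range is refused whole. OPENING is the closure, from -1 (fully open) to 1 (shut), set as the call begins (- or left out, the last holds). The fingers move at their own pace and stop on an object; FORCE is the grip in N (left out, the last holds). Time passes only in rows, so rows that repeat a pose let the fingers close. It gives the time, the measured TCP pose, the force and the opening at its end, in the units of the state.
- robot.read_state(): the state, without advancing time (a new reading comes with each control period).
- robot.read_camera(name): name is "side" or "top"; returns a dict with "color" (400x640x3 uint8, blue, green, red), "camera_matrix" (3x3 intrinsics, pixels), "R" (3x3) and "t" (3): a world point X has camera coordinates R X + t. Camera axes: x right, y down, z forward; pixel columns grow to the right and rows downward; lengths in m; the calibration is good to about 2 mm. A picture is of the moment at which its call begins. There is no depth.
- robot.close_job(): hands the job in, once; it reports no verdict.
Trained networks look in the newest picture that a camera, given by its name, has taken for a name from the list of things; names that differ only in an ending like _2 or _b are one class to them, and where a whole thing is asked for, a point or a joint stands for the part that bears it (a point fixed in the world has none). Each returns a list of dicts, best first, with "score" (0 to 1); they miss things now and then, are a little off and sometimes report something else, mostly with a low value. They report only what shows in the picture. A call takes as long as a camera call.
- robot.outline_of(camera, label): "mask" (400x640 bool, what is visible of it).
- robot.mark_of(camera, label): "location" ([x, y, z] in m, in the coordinates of the camera as it stood for that picture, good to about 4 mm: a listed point, or the origin of a listed thing).
The state is a dict: "t": time; "q": joint angles; "dq": joint speeds; "joint_torque": joint torques, N m; "tool_pos": TCP position; "orientation": TCP orientation; "force": force on the tool from outside, world axes, zero at the start; "wrist_torque": the same for the moment, N m; "opening": finger opening in m.
Only numpy, scipy, OpenCV 4.12 (cv2) and the standard library are available. Lean on these libraries where they do the work, as an engineer would, in place of code of your own. Each camera call takes 0.05 s, during which the arm holds its last target.

## Working session

There is one attempt and no reset: what is moved stays moved. The work goes in short steps, Python scripts to look and compute and a shell command to move; the robot and the scene stay as the last step left them, time stands still between calls to the robot, and variables do not carry over. Pictures are saved under pics/ and viewed, and the job is handed in when it is done.

```bash
ls; mkdir -p pics; cat > h.py <<'E'
import numpy as np, cv2
from plant import robot
from scipy.spatial.transform import Rotation as Ro
def pic(cam,name):
    c=robot.read_camera(cam); cv2.imwrite('pics/'+name,c['color']); return c
def w(c,p): return np.array(c['R']).T@(np.array(p)-np.array(c['t']))
def px(c,X):
    p=np.array(c['R'])@np.array(X)+np.array(c['t']); u=np.array(c['camera_matrix'])@p; return u[:2]/u[2]
def st():
    s=robot.read_state(); print('t',round(s['t'],2),'pos',np.round(s['tool_pos'],4),'rv',np.round(s['orientation'],3),'F',np.round(s['force'],1),'op',round(float(s['opening']),4),'q',np.round(s['q'],3)); return s
E
python3 - <<'E'
from h import *
np.set_printoptions(precision=4,suppress=True)
s=st()
print(Ro.from_rotvec(s['orientation']).as_matrix())
for cam in ['side','top']:
    c=pic(cam,cam+'0.png')
    for l in ['mill','cover_hinge','handle_grip','handle','knob_grip','rail','rail_free','muffs','muffs_crown','mug','dripper','brush']:
        r=robot.mark_of(cam,l)
        for k in r[:2]: print(cam,l,round(k['score'],2),w(c,k['location']),px(c,w(c,k['location'])))
E
```

```text
pics
t 0.0 pos [ 0.2262 -0.5551  0.2176] rv [-3.081 -0.603  0.   ] F [-0.1 -0.  -0. ] op 0.0928 q [-1.269  0.131  1.489 -0.     1.523 -0.085]
[[ 0.9261  0.3772 -0.0006]
 [ 0.3772 -0.9261  0.0017]
 [ 0.0001 -0.0018 -1.    ]]
side mill 0.66 [ 0.5519 -0.2465  0.0008] [290.3547 299.3834]
side cover_hinge 0.85 [ 0.6702 -0.2274  0.1372] [338.5376 273.6939]
side handle_grip 0.74 [ 0.4444 -0.2204  0.1872] [246.3894 237.4197]
side handle 0.55 [ 0.4468 -0.2164  0.1874] [247.9483 236.2843]
side knob_grip 0.86 [ 0.482  -0.3673  0.1675] [238.5218 298.4396]
side rail_free 0.84 [0.4933 0.2542 0.152 ] [320.5984 129.1365]
side rail_free 0.51 [ 0.5555 -0.2506 -0.0005] [291.2582 301.3534]
side muffs 0.97 [ 0.5942 -0.2707  0.1449] [301.6388 279.6337]
side muffs_crown 0.57 [ 0.5894 -0.2739  0.2829] [296.8318 243.2492]
side mug 0.76 [ 0.6423  0.3072 -0.0029] [368.7765 163.8888]
side dripper 0.73 [0.6548 0.1846 0.0004] [364.8769 189.864 ]
side brush 0.81 [ 0.3673  0.2281 -0.002 ] [281.6723 164.5354]
top mill 0.61 [ 0.594  -0.2708  0.145 ] [416.8822 170.8815]
top cover_hinge 0.83 [ 0.6659 -0.2234  0.1422] [393.5206 143.815 ]
top handle_grip 0.64 [ 0.4466 -0.2185  0.1854] [405.055  232.1153]
top handle 0.62 [ 0.4482 -0.2167  0.1932] [404.8438 230.9986]
top knob_grip 0.64 [ 0.4886 -0.3623  0.1732] [465.4965 209.6716]
top rail_free 0.84 [0.4894 0.2547 0.1559] [193.2649 230.0194]
top rail_free 0.31 [ 0.4886 -0.3628  0.1727] [465.6429 209.711 ]
top muffs 0.62 [ 0.5969 -0.2693  0.1423] [415.8651 170.0506]
top muffs_crown 0.74 [ 0.5994 -0.2678  0.285 ] [430.059  149.7315]
top mug 0.74 [ 0.6446  0.3048 -0.0008] [192.2459 182.3423]
top mug 0.25 [ 0.448  -0.2135  0.1903] [403.1311 231.3614]
top dripper 0.65 [ 0.6519  0.1892 -0.0002] [234.7191 176.6873]
top brush 0.88 [ 0.3695  0.2303 -0.0025] [222.0802 283.3876]
```

View pics/side0.png

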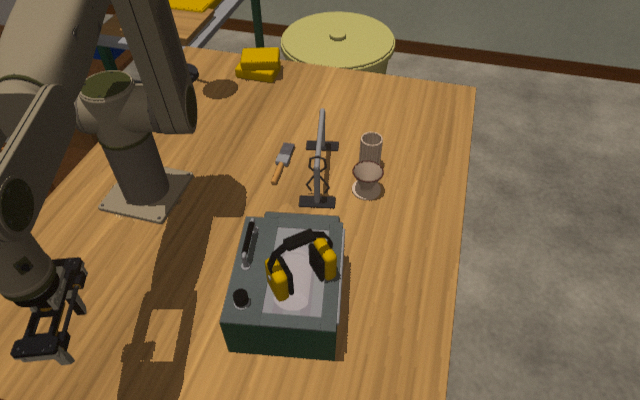

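View pics/top0.png

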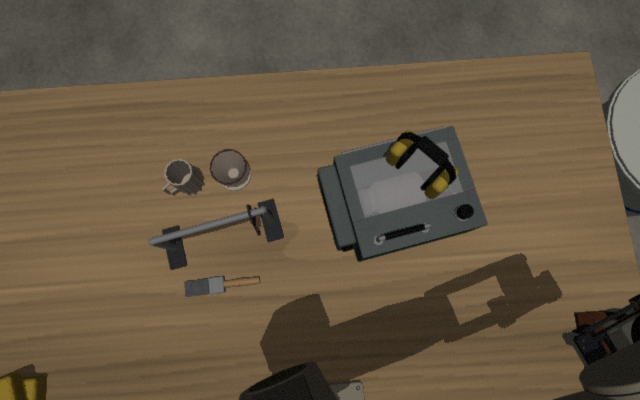

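The side view shows the muffs on the cover (crown about (297,243)), the knob at (240,298), the handle at (248,240) and the rail bar at (320,130–200). The top view shows the crown at about (430,150), cups at (400,150) and (437,185), and the bar from (155,241) to (265,210). Next I'll work out the headings.

```bash
cat >> h.py <<'E'
def atz(c,uv,z):
    d=np.linalg.inv(np.array(c['camera_matrix']))@np.array([uv[0],uv[1],1.]); R=np.array(c['R']); o=-R.T@np.array(c['t']); d=R.T@d
    return o+d*(z-o[2])/d[2]
E
python3 - <<'E'
from h import *
np.set_printoptions(precision=4,suppress=True)
c=pic('top','top1.png')
# crown pad/muffs
r=robot.outline_of('top','muffs'); print([k['score'] for k in r])
m=r[0]['mask']; hsv=cv2.cvtColor(c['color'],cv2.COLOR_BGR2HSV)
y=((hsv[...,1]>130)&(hsv[...,0]>15)&(hsv[...,0]<40)&(hsv[...,2]>60)&cv2.dilate(m.astype(np.uint8),np.ones((5,5)))>0)
n,l,s,ce=cv2.connectedComponentsWithStats(y.astype(np.uint8))
for i in range(1,n):
    if s[i,4]>30: print(s[i],ce[i],atz(c,ce[i],0.20))
for lab in ['handle','rail','muffs_crown']:
    r=robot.outline_of('top',lab); print(lab,[k['score'] for k in r][:3])
    if r: 
        p=np.argwhere(r[0]['mask'])[:,::-1].astype(np.float32); print(cv2.minAreaRect(p))
print('rail ends',atz(c,(155,241),.15),atz(c,(258,212),.15))
print('handle ends',atz(c,(381,239),.186),atz(c,(428,227),.186))
v=np.vstack([cv2.resize(c['color'][100:260,370:500],None,fx=4,fy=4,interpolation=2)])
cv2.imwrite('pics/crop1.png',cv2.resize(c['color'][115:260,320:500],None,fx=4.4,fy=4.1,interpolation=2))
E
```

```text
[0.91]
[390 139  23  23 251] [399.8606 147.5976] [ 0.6363 -0.2252  0.2   ]
[432 170  17  25 248] [440.7339 182.2097] [ 0.5497 -0.3067  0.2   ]
handle [0.8]
((404.5351257324219, 231.63609313964844), (6.559298038482666, 40.511474609375), 75.52970886230469)
rail [0.75, 0.48, 0.44]
((215.47206115722656, 235.5878448486328), (41.61518859863281, 131.87005615234375), 73.97412872314453)
muffs_crown [0.6]
((422.4281921386719, 162.61395263671875), (70.40318298339844, 45.41157913208008), 40.36453628540039)
rail ends [0.4714 0.3435 0.15  ] [0.5214 0.1073 0.15  ]
handle ends [ 0.4353 -0.1642  0.186 ] [ 0.4541 -0.27    0.186 ]
```

View pics/crop1.png

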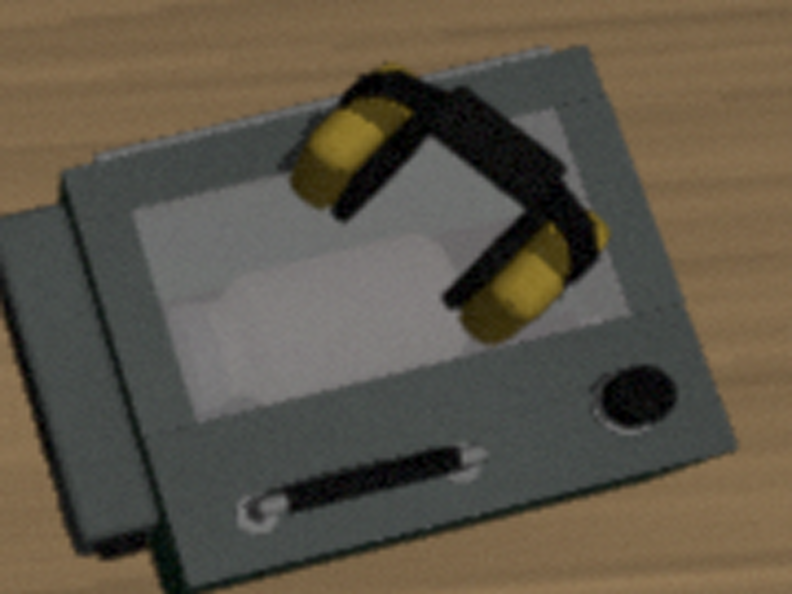

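The crop shows the black crown pad at about image pixel (434,150), with the two yellow cups below it. The arch runs at about 43° in world, the mill yaw is about 10° and the rail yaw about 12°. I'll move above the muffs and spin to grip across their y.

```bash
python3 -m pendant '[{"delta_pos":[0,0,-0.05],"spin":0},{"delta_pos":[0.03,-0.01,-0.10],"spin":-0.1},{"delta_pos":[0.08,-0.025,-0.14],"spin":-0.2},{"delta_pos":[0.13,-0.04,-0.14],"spin":-0.368},{"delta_pos":[0.18,-0.055,-0.14],"spin":-0.368},{"delta_pos":[0.23,-0.07,-0.14],"spin":-0.368},{"delta_pos":[0.28,-0.085,-0.14],"spin":-0.368},{"delta_pos":[0.33,-0.1,-0.14],"spin":-0.368},{"delta_pos":[0.375,-0.115,-0.14],"spin":-0.368},{"delta_pos":[0.41,-0.12,-0.14],"spin":-0.368}]' -1
python3 -m pendant '[{"delta_pos":[0.02,0,0],"spin":0},{"delta_pos":[0.02,0,0],"spin":0}]'
cat > go.py <<'E'
import sys
from h import *
# go.py x y z yaw_deg(of tool x)
s=st(); R=Ro.from_rotvec(s['orientation']).as_matrix()
yaw=np.degrees(np.arctan2(R[1,0],R[0,0])); a=list(map(float,sys.argv[1:]))
d=R.T@(np.array(a[:3])-s['tool_pos']); dy=(a[3]-yaw+90)%180-90
print('yaw',yaw,'delta tool',np.round(d,4),'spin',round(-np.radians(dy),3),'tiltz',R[:,2])
E
python3 go.py .597 -.270 .289 43.3
python3 - <<'E'
from h import *
np.set_printoptions(precision=4,suppress=True)
for cam in ['side','top']:
    c=pic(cam,cam+'2.png')
    for l in ['muffs','muffs_crown']:
        r=robot.mark_of(cam,l)
        for k in r[:1]: print(cam,l,round(k['score'],2),w(c,k['location']))
    print(px(c,robot.read_state()['tool_pos']))
E
```

```text
t: 2.55
tool_pos: [0.5509, -0.2958, 0.3591]
orientation: [2.92, 1.158, 0.001]
force: [-0.2, -0.9, 1.7]
opening: 0.093
t: 2.75
tool_pos: [0.5676, -0.2792, 0.3585]
orientation: [-2.917, -1.164, -0.001]
force: [-0.1, -0.7, -0.8]
opening: 0.0931
t 2.75 pos [ 0.5676 -0.2792  0.3585] rv [-2.917e+00 -1.164e+00 -1.000e-03] F [-0.1 -0.7 -0.8] op 0.0931 q [-5.390e-01  2.090e-01  1.149e+00  1.000e-03  1.784e+00  2.730e-01]
yaw 43.51078130167518 delta tool [0.0276 0.0136 0.0695] spin 0.004 tiltz [ 3.54356726e-04  6.97082419e-04 -9.99999694e-01]
side muffs 0.64 [ 0.4481 -0.2172  0.1849]
side muffs_crown 0.95 [ 0.591  -0.2701  0.2841]
[281.993  220.0569]
top muffs 0.94 [ 0.5953 -0.2702  0.1446]
top muffs_crown 0.87 [ 0.5988 -0.27    0.2868]
[450.7931 154.0828]
```

```bash
python3 -m pendant '[{"delta_pos":[0.015,0.006,0.01],"spin":0},{"delta_pos":[0.027,0.012,0.03],"spin":0},{"delta_pos":[0.027,0.012,0.05],"spin":0},{"delta_pos":[0.027,0.012,0.065],"spin":0},{"delta_pos":[0.027,0.012,0.069],"spin":0},{"delta_pos":[0.027,0.012,0.069],"spin":0}]' -0.2
python3 - <<'E'
from h import *
for cam in ['side','top']:
    c=pic(cam,cam+'3.png')
    u=px(c,robot.read_state()['tool_pos']).astype(int); print(u)
    cv2.imwrite('pics/%s3c.png'%cam,cv2.resize(c['color'][max(0,u[1]-50):u[1]+80,u[0]-70:u[0]+70],None,fx=4,fy=4,interpolation=2))
E
```

```text
t: 3.65
tool_pos: [0.5922, -0.2736, 0.2895]
orientation: [-2.922, -1.155, 0.001]
force: [0.8, 0.9, -0.4]
opening: 0.0563
[298 241]
[434 151]
```

View pics/side3c.png

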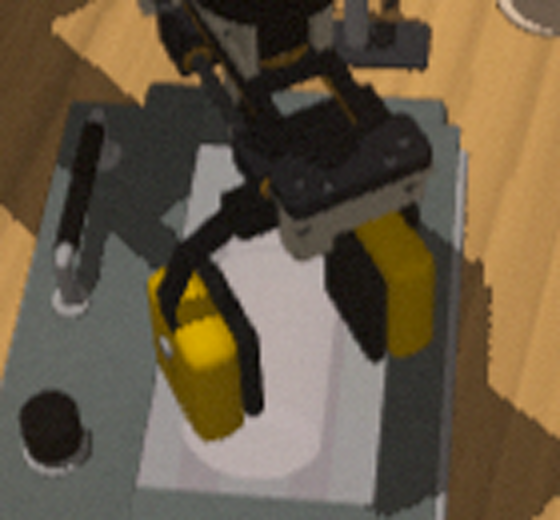

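View pics/top3c.png

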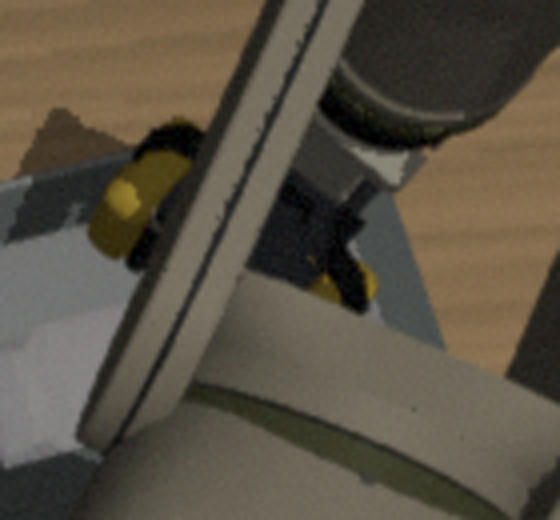

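The fingers straddle the crown pad in the side view. Closing on it.

```bash
python3 -m pendant '[{"delta_pos":[0.004,0,0],"spin":0},{"delta_pos":[0.004,0,0],"spin":0}]'
python3 -m pendant '[{"delta_pos":[0,0,0],"spin":0},{"delta_pos":[0,0,0],"spin":0},{"delta_pos":[0,0,0],"spin":0},{"delta_pos":[0,0,0],"spin":0},{"delta_pos":[0,0,0],"spin":0}]' 1 40
python3 -m pendant '[{"delta_pos":[0,0,-0.01],"spin":0},{"delta_pos":[0,0,-0.03],"spin":0},{"delta_pos":[0,0,-0.05],"spin":0},{"delta_pos":[0,0,-0.07],"spin":0},{"delta_pos":[0,0,-0.08],"spin":0},{"delta_pos":[0,0,-0.08],"spin":0}]'
python3 - <<'E'
from h import *
st()
for cam in ['side']:
    c=pic(cam,cam+'4.png')
    u=px(c,robot.read_state()['tool_pos']).astype(int); print(u)
    cv2.imwrite('pics/%s4c.png'%cam,cv2.resize(c['color'][max(0,u[1]-50):u[1]+80,u[0]-70:u[0]+70],None,fx=4,fy=4,interpolation=2))
E
python3 go.py .491 .2545 .38 12
```

```text
t: 3.95
tool_pos: [0.5965, -0.2711, 0.293]
orientation: [2.918, 1.154, 0.005]
force: [-0.2, -0.9, -0.1]
opening: 0.0555
t: 4.45
tool_pos: [0.5964, -0.271, 0.2931]
orientation: [2.918, 1.154, 0.005]
force: [-1.0, 0.7, 0.3]
opening: 0.0273
t: 5.05
tool_pos: [0.5967, -0.2713, 0.3753]
orientation: [2.916, 1.153, 0.008]
force: [0.2, -0.1, -1.5]
opening: 0.0277
t 5.05 pos [ 0.5967 -0.2713  0.3753] rv [2.916 1.153 0.008] F [ 0.2 -0.1 -1.5] op 0.0277 q [-0.505  0.272  1.045 -0.     1.816  0.313]
[298 214]
t 5.1 pos [ 0.5964 -0.2711  0.3736] rv [2.917 1.153 0.006] F [ 0.5 -0.4 -2.3] op 0.0276 q [-0.505  0.273  1.048 -0.     1.815  0.313]
yaw 43.13682756429979 delta tool [ 0.2825 -0.4555 -0.0085] spin 0.543 tiltz [ 0.00522427 -0.00290974 -0.99998212]
```

View pics/side4c.png

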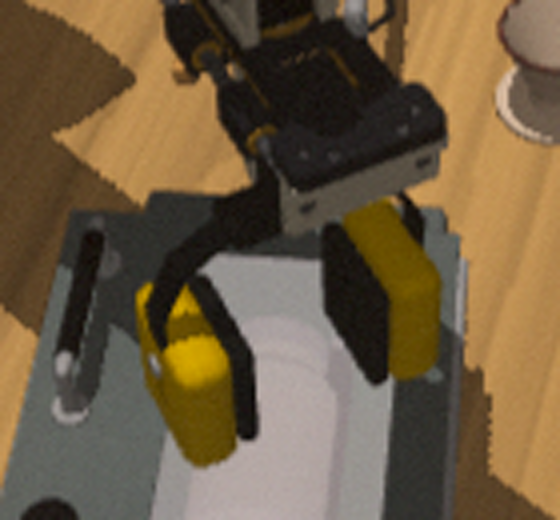

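```bash
python3 -m pendant '[{"delta_pos":[0.010,-0.016,0],"spin":0.02},{"delta_pos":[0.025,-0.040,-0.003],"spin":0.05},{"delta_pos":[0.042,-0.068,-0.005],"spin":0.1},{"delta_pos":[0.060,-0.097,-0.005],"spin":0.15},{"delta_pos":[0.079,-0.127,-0.005],"spin":0.2},{"delta_pos":[0.099,-0.159,-0.005],"spin":0.25},{"delta_pos":[0.119,-0.191,-0.005],"spin":0.3},{"delta_pos":[0.138,-0.223,-0.005],"spin":0.34},{"delta_pos":[0.155,-0.25,-0.005],"spin":0.37},{"delta_pos":[0.167,-0.27,-0.005],"spin":0.39}]'
python3 go.py .491 .2545 .38 12
```

```text
t: 6.1
tool_pos: [0.5326, 0.0422, 0.3757]
orientation: [3.087, 0.567, 0.004]
force: [-0.0, 0.3, -2.4]
opening: 0.0272
t 6.1 pos [0.5326 0.0422 0.3757] rv [3.087 0.567 0.004] F [-0.   0.3 -2.4] op 0.0272 q [-0.015 -0.06   1.4   -0.002  1.799  1.192]
yaw 20.797524818195594 delta tool [ 0.0365 -0.2133 -0.0049] spin 0.154 tiltz [ 0.00296456 -0.00247454 -0.99999254]
```

```bash
python3 -m pendant '[{"delta_pos":[0.004,-0.022,0],"spin":0.02},{"delta_pos":[0.010,-0.055,0],"spin":0.05},{"delta_pos":[0.016,-0.090,0],"spin":0.08},{"delta_pos":[0.022,-0.125,0],"spin":0.11},{"delta_pos":[0.028,-0.160,0],"spin":0.14},{"delta_pos":[0.033,-0.190,0],"spin":0.154},{"delta_pos":[0.036,-0.207,0],"spin":0.154},{"delta_pos":[0.0365,-0.213,0],"spin":0.154},{"delta_pos":[0.0365,-0.213,0],"spin":0.154}]'
python3 - <<'E'
from h import *
np.set_printoptions(precision=4,suppress=True)
s=st()
for cam in ['side','top']:
    c=pic(cam,cam+'5.png')
    for l in ['muffs','muffs_crown','rail_free','rail']:
        r=robot.mark_of(cam,l)
        for k in r[:1]: print(cam,l,round(k['score'],2),w(c,k['location']))
    u=px(c,s['tool_pos']).astype(int); print(u)
    cv2.imwrite('pics/%s5c.png'%cam,cv2.resize(c['color'][max(0,u[1]-50):u[1]+100,max(0,u[0]-90):u[0]+90],None,fx=4,fy=4,interpolation=2))
E
python3 go.py .491 .2545 .38 12
```

```text
t: 7.0
tool_pos: [0.4905, 0.2545, 0.3738]
orientation: [3.121, 0.329, 0.001]
force: [-1.0, -0.2, -2.3]
opening: 0.0273
t 7.0 pos [0.4905 0.2545 0.3738] rv [3.121 0.329 0.001] F [-1.  -0.2 -2.3] op 0.0273 q [ 0.388 -0.007  1.352 -0.004  1.797  1.748]
side muffs 0.84 [0.4927 0.258  0.2247]
side rail_free 0.61 [0.4921 0.2536 0.1525]
[319  64]
top muffs 0.72 [0.4895 0.2554 0.2285]
top muffs_crown 0.75 [0.4956 0.2508 0.3704]
top rail_free 0.9 [0.4922 0.2547 0.154 ]
[154 212]
t 7.5 pos [0.4912 0.2539 0.3752] rv [3.122 0.326 0.004] F [ 0.4 -0.2 -2.1] op 0.0275 q [ 0.387 -0.008  1.35  -0.004  1.798  1.748]
yaw 11.93935565140782 delta tool [-0.0001 -0.0006 -0.0048] spin -0.001 tiltz [ 0.00313493 -0.00242435 -0.99999215]
```

View pics/side5c.png

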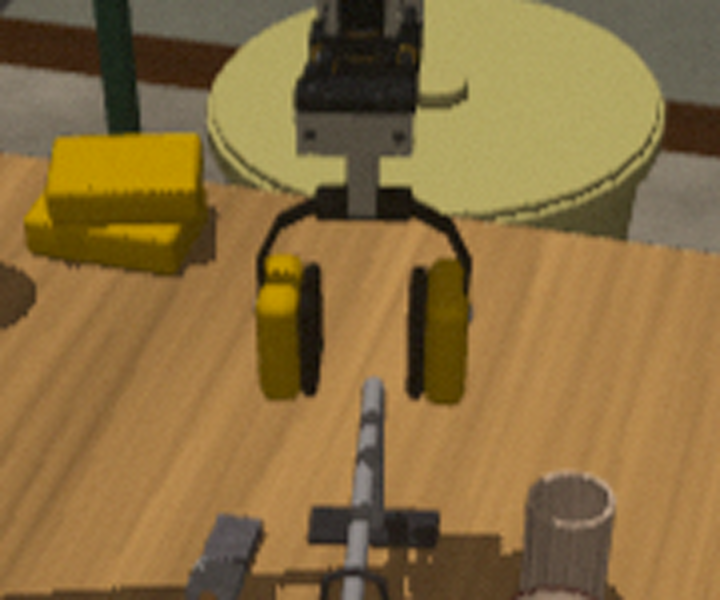

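View pics/top5c.png

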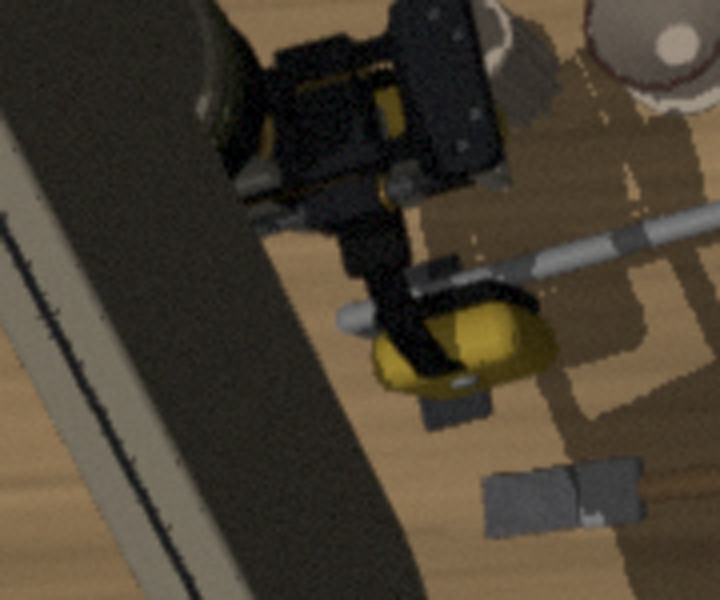

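The side view shows the muffs aligned, with one cup on each side of the bar end at crop (372,385). Lowering.

```bash
python3 -m pendant '[{"delta_pos":[0.0005,0,0.01],"spin":0},{"delta_pos":[0.0005,0,0.03],"spin":0},{"delta_pos":[0.0005,0,0.055],"spin":0},{"delta_pos":[0.0005,0,0.08],"spin":0},{"delta_pos":[0.0005,0,0.105],"spin":0},{"delta_pos":[0.0005,0,0.13],"spin":0},{"delta_pos":[0.0005,0,0.15],"spin":0},{"delta_pos":[0.0005,0,0.17],"spin":0},{"delta_pos":[0.0005,0,0.185],"spin":0},{"delta_pos":[0.0005,0,0.185],"spin":0}]'
python3 - <<'E'
from h import *
s=st()
c=pic('side','side6.png'); u=px(c,s['tool_pos']).astype(int)
cv2.imwrite('pics/side6c.png',cv2.resize(c['color'][max(0,u[1]-50):u[1]+100,max(0,u[0]-90):u[0]+90],None,fx=4,fy=4,interpolation=2))
E
```

```text
t: 8.5
tool_pos: [0.4906, 0.2528, 0.1869]
orientation: [3.12, 0.326, -0.003]
force: [-0.6, 0.4, -2.0]
opening: 0.0273
t 8.5 pos [0.4906 0.2528 0.1869] rv [ 3.12e+00  3.26e-01 -3.00e-03] F [-0.6  0.4 -2. ] op 0.0273 q [ 0.385  0.021  1.662 -0.003  1.462  1.748]
```

View pics/side6c.png

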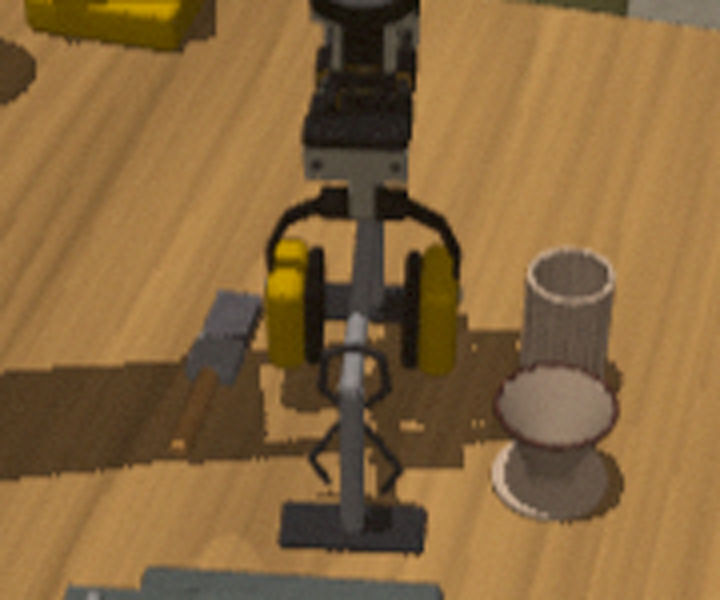

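The bar is inside the arch. Now a slow final lowering until it touches.

```bash
python3 -m pendant '[{"delta_pos":[0.0005,-0.001,0.006],"spin":0},{"delta_pos":[0.0005,-0.001,0.012],"spin":0},{"delta_pos":[0.0005,-0.001,0.016],"spin":0},{"delta_pos":[0.0005,-0.001,0.018],"spin":0},{"delta_pos":[0.0005,-0.001,0.018],"spin":0}]'
python3 -m pendant '[{"delta_pos":[0,0,0.003],"spin":0},{"delta_pos":[0,0,0.003],"spin":0}]'
```

```text
t: 9.05
tool_pos: [0.4916, 0.2541, 0.1706]
orientation: [3.121, 0.326, -0.0]
force: [-0.1, 0.7, -2.0]
opening: 0.0274
t: 9.25
tool_pos: [0.4915, 0.254, 0.1673]
orientation: [3.121, 0.326, -0.001]
force: [-0.5, 0.4, -1.6]
opening: 0.0272
```

```bash
python3 -m pendant '[{"delta_pos":[0,0,0.002],"spin":0},{"delta_pos":[0,0,0.004],"spin":0},{"delta_pos":[0,0,0.004],"spin":0}]'
```

```text
t: 9.55
tool_pos: [0.4918, 0.2541, 0.1642]
orientation: [3.121, 0.326, 0.001]
force: [-2.2, -1.2, 4.2]
opening: 0.0274
```

It's resting on the bar (weight gone). Opening and retreating up.

```bash
python3 -m pendant '[{"delta_pos":[0,0,-0.001],"spin":0},{"delta_pos":[0,0,-0.001],"spin":0},{"delta_pos":[0,0,-0.001],"spin":0},{"delta_pos":[0,0,-0.003],"spin":0},{"delta_pos":[0,0,-0.02],"spin":0},{"delta_pos":[0,0,-0.06],"spin":0},{"delta_pos":[0,0,-0.1],"spin":0},{"delta_pos":[0,0,-0.13],"spin":0},{"delta_pos":[0,0,-0.13],"spin":0}]' -0.3
python3 - <<'E'
from h import *
np.set_printoptions(precision=4,suppress=True)
s=st()
c=pic('side','side7.png')
for l in ['muffs']:
    for k in robot.mark_of('side',l)[:1]: print(l,k['score'],w(c,k['location']))
u=px(c,[.49,.254,.15]).astype(int)
cv2.imwrite('pics/side7c.png',cv2.resize(c['color'][max(0,u[1]-50):u[1]+100,max(0,u[0]-90):u[0]+90],None,fx=4,fy=4,interpolation=2))
E
python3 go.py .4455 -.2185 .30 10.5
```

```text
t: 10.45
tool_pos: [0.4938, 0.2555, 0.3004]
orientation: [3.124, 0.327, 0.015]
force: [0.1, 0.1, -0.0]
opening: 0.0606
t 10.45 pos [0.4938 0.2555 0.3004] rv [3.124 0.327 0.015] F [ 0.1  0.1 -0. ] op 0.0606 q [ 0.388 -0.017  1.494 -0.003  1.656  1.75 ]
muffs 0.59 [0.4941 0.2532 0.0168]
t 10.55 pos [0.4921 0.2548 0.295 ] rv [3.122 0.326 0.004] F [-0.  -0.4 -0.5] op 0.0604 q [ 0.388 -0.014  1.501 -0.003  1.654  1.75 ]
yaw 11.936687000163104 delta tool [-0.1434  0.4534 -0.0038] spin 0.025 tiltz [ 0.0025946  -0.00269201 -0.99999301]
```

View pics/side7c.png

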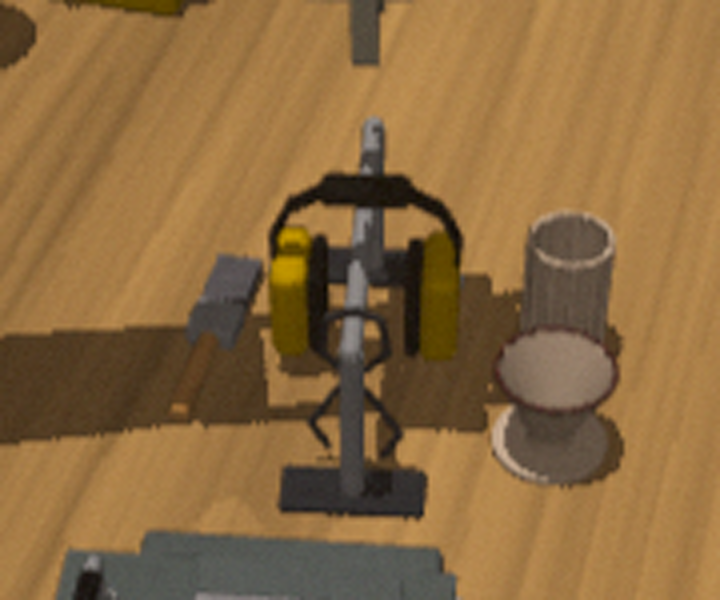

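The muffs hang on the bar with a cup on each side (crop x 290 and 440), and the mark gives origin z of 17 mm as expected. Now to the handle, with the jaws turned to lie across the sleeve.

```bash
python3 -m pendant '[{"delta_pos":[-0.008,0.025,0],"spin":-0.1},{"delta_pos":[-0.02,0.07,0],"spin":-0.25},{"delta_pos":[-0.035,0.115,0],"spin":-0.4},{"delta_pos":[-0.05,0.16,0],"spin":-0.55},{"delta_pos":[-0.065,0.205,0],"spin":-0.7},{"delta_pos":[-0.08,0.25,0],"spin":-0.85},{"delta_pos":[-0.095,0.3,0],"spin":-1.0},{"delta_pos":[-0.11,0.345,0],"spin":-1.15},{"delta_pos":[-0.12,0.385,0],"spin":-1.3},{"delta_pos":[-0.13,0.41,0],"spin":-1.4}]'
python3 - <<'E'
from h import *
np.set_printoptions(precision=4,suppress=True)
for cam in ['side','top']:
    c=pic(cam,cam+'8.png')
    for l in ['handle','handle_grip','cover_hinge','knob_grip']:
        for k in robot.mark_of(cam,l)[:1]: print(cam,l,round(k['score'],2),w(c,k['location']))
E
python3 go.py .4455 -.2185 .24 100.5
```

```text
t: 11.55
tool_pos: [0.4504, -0.1629, 0.294]
orientation: [2.299, 2.14, -0.001]
force: [1.0, 0.4, -0.2]
opening: 0.0606
side handle 0.43 [ 0.4449 -0.215   0.19  ]
side handle_grip 0.78 [ 0.4457 -0.2227  0.1862]
side cover_hinge 0.87 [ 0.6689 -0.2279  0.1393]
side knob_grip 0.65 [ 0.4824 -0.366   0.17  ]
t 12.05 pos [ 0.4517 -0.1604  0.296 ] rv [2.301 2.133 0.   ] F [ 0.1  0.5 -0.9] op 0.0604 q [-4.470e-01 -2.220e-01  1.691e+00 -1.000e-03  1.670e+00 -3.720e-01]
yaw 85.65014431531466 delta tool [-0.0583 -0.002   0.0561] spin -0.259 tiltz [ 0.00264313 -0.00254294 -0.99999327]
```

View pics/side8.png

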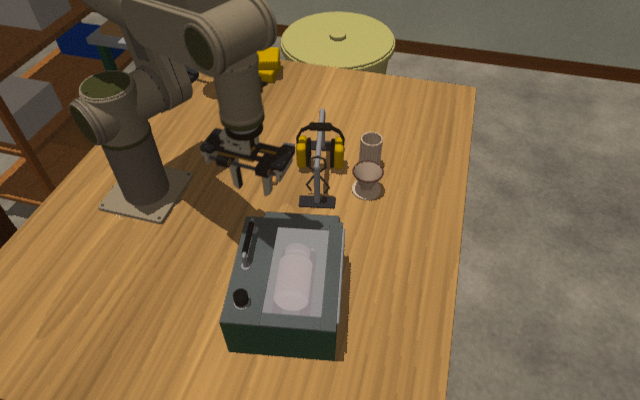

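The side view shows the cover clear, with the handle at (248,243), the knob at (240,298) and the muffs hanging. Going over the handle.

```bash
python3 -m pendant '[{"delta_pos":[-0.02,-0.001,0.01],"spin":-0.13},{"delta_pos":[-0.045,-0.002,0.03],"spin":-0.259},{"delta_pos":[-0.0585,-0.002,0.05],"spin":-0.259},{"delta_pos":[-0.0585,-0.002,0.07],"spin":-0.259},{"delta_pos":[-0.0585,-0.002,0.07],"spin":-0.259}]' -0.2
python3 - <<'E'
from h import *
s=st()
for cam in ['side','top']:
    c=pic(cam,cam+'9.png'); u=px(c,s['tool_pos']).astype(int);print(u)
    cv2.imwrite('pics/%s9c.png'%cam,cv2.resize(c['color'][max(0,u[1]-70):u[1]+70,max(0,u[0]-80):u[0]+80],None,fx=4,fy=4,interpolation=2))
E
python3 go.py .4458 -.219 .168 100.5
```

```text
t: 12.55
tool_pos: [0.4441, -0.2175, 0.2229]
orientation: [-2.008, -2.414, 0.002]
force: [0.2, 0.8, -0.9]
opening: 0.0559
t 12.55 pos [ 0.4441 -0.2175  0.2229] rv [-2.008e+00 -2.414e+00  2.000e-03] F [ 0.2  0.8 -0.9] op 0.0559 q [-5.590e-01 -1.580e-01  1.766e+00 -1.000e-03  1.535e+00 -7.420e-01]
[244 226]
[408 231]
t 12.65 pos [ 0.4456 -0.2181  0.2263] rv [ 2.006  2.414 -0.   ] F [ 1.6 -0.1  0.5] op 0.0559 q [-5.580e-01 -1.600e-01  1.762e+00 -1.000e-03  1.537e+00 -7.420e-01]
yaw 100.52813236623837 delta tool [-0.0008 -0.      0.0583] spin 0.0 tiltz [ 0.00217541 -0.00210837 -0.99999541]
```

View pics/side9c.png

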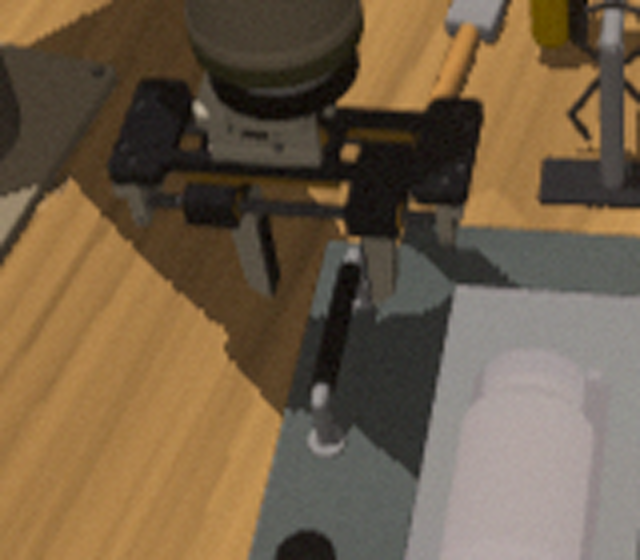

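View pics/top9c.png

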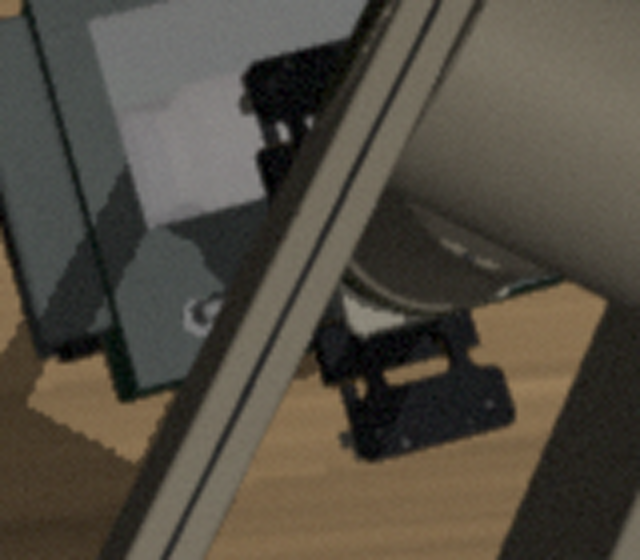

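The fingers straddle the handle line. Descending and gripping.

```bash
python3 -m pendant '[{"delta_pos":[-0.001,0,0.01],"spin":0},{"delta_pos":[-0.001,0,0.03],"spin":0},{"delta_pos":[-0.001,0,0.048],"spin":0},{"delta_pos":[-0.001,0,0.057],"spin":0},{"delta_pos":[-0.001,0,0.057],"spin":0},{"delta_pos":[-0.001,0,0.057],"spin":0}]'
python3 -m pendant '[{"delta_pos":[0,0,0],"spin":0},{"delta_pos":[0,0,0],"spin":0},{"delta_pos":[0,0,0],"spin":0},{"delta_pos":[0,0,0],"spin":0},{"delta_pos":[0,0,0],"spin":0},{"delta_pos":[0,0,0],"spin":0},{"delta_pos":[0,0,0],"spin":0}]' 1 30
python3 go.py .4458 -.219 .168 100.5
```

```text
t: 13.25
tool_pos: [0.4463, -0.2192, 0.1702]
orientation: [2.005, 2.413, -0.0]
force: [0.4, 0.0, 1.1]
opening: 0.0561
t: 13.95
tool_pos: [0.4467, -0.2192, 0.1703]
orientation: [2.005, 2.413, 0.001]
force: [3.0, 0.6, -1.5]
opening: 0.0132
t 13.95 pos [ 0.4467 -0.2192  0.1703] rv [2.005e+00 2.413e+00 1.000e-03] F [ 3.   0.6 -1.5] op 0.0132 q [-0.559 -0.127  1.834 -0.     1.429 -0.743]
yaw 100.55075027673081 delta tool [ 0.0003 -0.0009  0.0023] spin 0.001 tiltz [ 0.00395649 -0.00260781 -0.99998877]
```

Gripped (opening about 14 mm). A gentle tug of 5 mm.

```bash
python3 -m pendant '[{"delta_pos":[0,0,-0.002],"spin":0},{"delta_pos":[0,0,-0.004],"spin":0},{"delta_pos":[0,0,-0.005],"spin":0},{"delta_pos":[0,0,-0.005],"spin":0},{"delta_pos":[0,0,-0.005],"spin":0}]'; python3 -c "from h import *;st()"
```

```text
t: 14.45
tool_pos: [0.4477, -0.219, 0.1751]
orientation: [2.003, 2.412, 0.003]
force: [8.3, 0.7, -6.3]
opening: 0.0133
t 14.45 pos [ 0.4477 -0.219   0.1751] rv [2.003 2.412 0.003] F [ 8.3  0.7 -6.3] op 0.0133 q [-5.590e-01 -1.300e-01  1.828e+00  1.000e-03  1.437e+00 -7.430e-01]
```

```bash
python3 -m pendant '[{"delta_pos":[0,0.001,-0.001],"spin":0},{"delta_pos":[0,0.002,-0.002],"spin":0},{"delta_pos":[0,0.002,-0.002],"spin":0},{"delta_pos":[0,0.002,-0.002],"spin":0}]'; python3 -c "from h import *;st()"
```

```text
t: 14.85
tool_pos: [0.4482, -0.2188, 0.1765]
orientation: [2.006, 2.413, -0.0]
force: [-4.7, -2.6, -2.2]
opening: 0.013
t 14.85 pos [ 0.4482 -0.2188  0.1765] rv [ 2.006  2.413 -0.   ] F [-4.7 -2.6 -2.2] op 0.013 q [-5.570e-01 -1.260e-01  1.823e+00 -1.000e-03  1.442e+00 -7.400e-01]
```

At 6 mm of lift the pull along the arc is about 3–4 N (cover weight only), where a caught cover would give about 16 N. It seems free, so I'll go a little further along the arc to confirm.

```bash
python3 -m pendant '[{"delta_pos":[0,0,-0.001],"spin":0},{"delta_pos":[0,0,-0.002],"spin":0},{"delta_pos":[0,0.0005,-0.003],"spin":0},{"delta_pos":[0,0.0005,-0.003],"spin":0},{"delta_pos":[0,0.0005,-0.003],"spin":0}]'; python3 -c "
from h import *
st()
np.set_printoptions(precision=4,suppress=True)
c=pic('side','side10.png')
for l in ['handle_grip','cover_hinge']:
  for k in robot.mark_of('side',l)[:1]: print(l,k['score'],w(c,k['location']))
cv2.imwrite('pics/side10c.png',cv2.resize(c['color'][180:360,200:360],None,fx=4,fy=3.3,interpolation=2))"
```

```text
t: 15.35
tool_pos: [0.4489, -0.2187, 0.1795]
orientation: [2.005, 2.413, -0.0]
force: [4.5, -0.4, -3.5]
opening: 0.013
t 15.35 pos [ 0.4489 -0.2187  0.1795] rv [ 2.005  2.413 -0.   ] F [ 4.5 -0.4 -3.5] op 0.013 q [-5.560e-01 -1.270e-01  1.818e+00 -1.000e-03  1.447e+00 -7.400e-01]
handle_grip 0.55 [ 0.4487 -0.2192  0.1968]
cover_hinge 0.69 [ 0.67   -0.2283  0.14  ]
```

View pics/side10c.png

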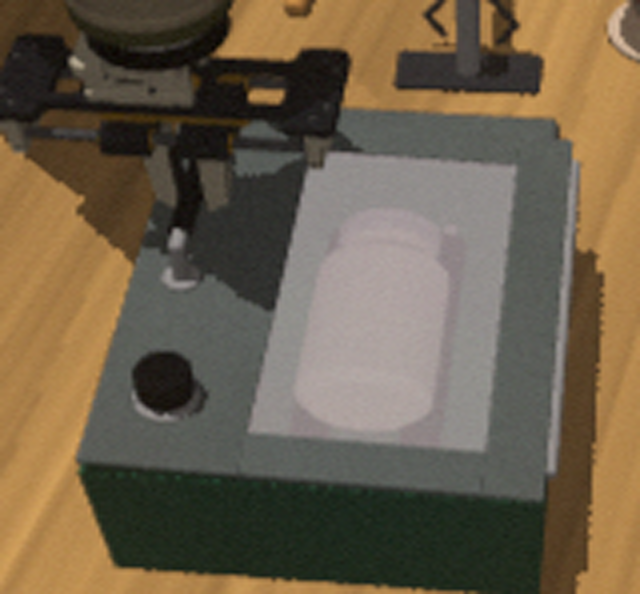

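Confirmed free: 9 mm up with only 3.5 N, so the knob stays untouched. Working out the arc to about 50°.

```bash
python3 - <<'E'
import numpy as np
f=lambda a:np.array([-.22*np.cos(a),.22*np.sin(a)])
a0=np.radians(12.07+2.46)
for th in np.arange(4,52,2):
    d=f(np.radians(12.07+th))-f(a0); print(th,'y %.4f z %.4f'%(d[0],-d[1]))
E
```

```text
4 y 0.0016 z -0.0057
6 y 0.0038 z -0.0130
8 y 0.0063 z -0.0203
10 y 0.0091 z -0.0275
12 y 0.0121 z -0.0345
14 y 0.0153 z -0.0415
16 y 0.0188 z -0.0483
18 y 0.0226 z -0.0550
20 y 0.0265 z -0.0616
22 y 0.0307 z -0.0681
24 y 0.0351 z -0.0743
26 y 0.0398 z -0.0805
28 y 0.0446 z -0.0864
30 y 0.0497 z -0.0922
32 y 0.0549 z -0.0978
34 y 0.0603 z -0.1032
36 y 0.0660 z -0.1085
38 y 0.0718 z -0.1135
40 y 0.0777 z -0.1183
42 y 0.0839 z -0.1229
44 y 0.0902 z -0.1273
46 y 0.0966 z -0.1315
48 y 0.1032 z -0.1355
50 y 0.1099 z -0.1392
```

```bash
python3 -m pendant '[{"delta_pos":[0,0.0016,-0.0057],"spin":0},{"delta_pos":[0,0.0038,-0.013],"spin":0},{"delta_pos":[0,0.0063,-0.0203],"spin":0},{"delta_pos":[0,0.0091,-0.0275],"spin":0},{"delta_pos":[0,0.0121,-0.0345],"spin":0},{"delta_pos":[0,0.0153,-0.0415],"spin":0},{"delta_pos":[0,0.0188,-0.0483],"spin":0},{"delta_pos":[0,0.0226,-0.055],"spin":0},{"delta_pos":[0,0.0226,-0.055],"spin":0}]' 1 40; python3 -c "
from h import *
s=st();print(np.round(s['wrist_torque'],2))"
```

```text
t: 16.4
tool_pos: [0.4716, -0.2144, 0.2356]
orientation: [2.004, 2.413, 0.001]
force: [4.3, -1.5, -6.7]
opening: 0.0131
t 16.4 pos [ 0.4716 -0.2144  0.2356] rv [2.004e+00 2.413e+00 1.000e-03] F [ 4.3 -1.5 -6.7] op 0.0131 q [-0.525 -0.104  1.694 -0.     1.547 -0.71 ]
[-0.29 -0.72  0.04]
```

```bash
python3 -m pendant '[{"delta_pos":[0,0.0039,-0.0066],"spin":0},{"delta_pos":[0,0.0081,-0.0131],"spin":0},{"delta_pos":[0,0.0125,-0.0193],"spin":0},{"delta_pos":[0,0.0172,-0.0255],"spin":0},{"delta_pos":[0,0.022,-0.0314],"spin":0},{"delta_pos":[0,0.0271,-0.0372],"spin":0},{"delta_pos":[0,0.0323,-0.0428],"spin":0},{"delta_pos":[0,0.0377,-0.0482],"spin":0},{"delta_pos":[0,0.0434,-0.0535],"spin":0},{"delta_pos":[0,0.0434,-0.0535],"spin":0}]'; python3 -c "
from h import *
s=st();print(np.round(s['wrist_torque'],2))
np.set_printoptions(precision=4,suppress=True)
c=pic('side','side11.png')
for l in ['handle_grip','cover_hinge']:
  for k in robot.mark_of('side',l)[:1]: print(l,k['score'],w(c,k['location']))
cv2.imwrite('pics/side11c.png',cv2.resize(c['color'][150:360,180:360],None,fx=4,fy=2.8,interpolation=2))"
```

```text
t: 17.4
tool_pos: [0.5146, -0.2062, 0.2889]
orientation: [2.004, 2.413, 0.001]
force: [5.9, -2.9, -9.3]
opening: 0.0126
t 17.4 pos [ 0.5146 -0.2062  0.2889] rv [2.004e+00 2.413e+00 1.000e-03] F [ 5.9 -2.9 -9.3] op 0.0126 q [-4.730e-01 -1.600e-02  1.514e+00 -1.000e-03  1.640e+00 -6.580e-01]
[-0.46 -0.97  0.02]
handle_grip 0.97 [ 0.5139 -0.2081  0.3034]
cover_hinge 0.71 [ 0.6694 -0.2306  0.1405]
```

View pics/side11.png

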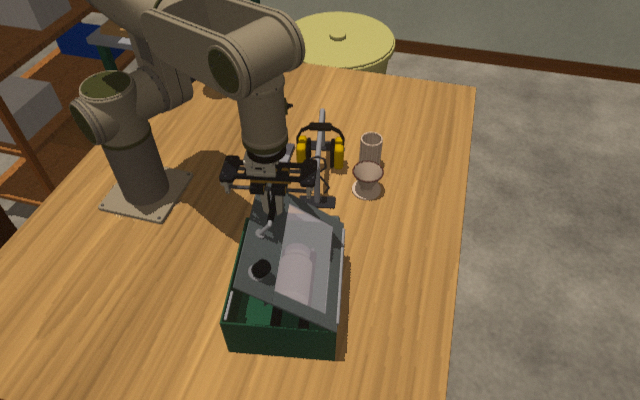

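Side view: the cover is up about 36°, gripped at (268,215), with the muffs still hanging. Continuing to about 50°.

```bash
python3 -m pendant '[{"delta_pos":[0,0.0065,-0.005],"spin":0},{"delta_pos":[0,0.0125,-0.0098],"spin":0},{"delta_pos":[0,0.0187,-0.0144],"spin":0},{"delta_pos":[0,0.025,-0.0188],"spin":0},{"delta_pos":[0,0.0314,-0.023],"spin":0},{"delta_pos":[0,0.038,-0.027],"spin":0},{"delta_pos":[0,0.0447,-0.0307],"spin":0},{"delta_pos":[0,0.0447,-0.0307],"spin":0},{"delta_pos":[0,0.0447,-0.0307],"spin":0}]'; python3 -c "
from h import *
s=st();print(np.round(s['wrist_torque'],2))
np.set_printoptions(precision=4,suppress=True)
for cam in ['side','top']:
  c=pic(cam,cam+'12.png')
  for l in ['handle_grip','cover_hinge','cover','muffs','mug','dripper','brush']:
    for k in robot.mark_of(cam,l)[:1]: print(cam,l,k['score'],w(c,k['location']))
"
```

```text
t: 18.45
tool_pos: [0.5579, -0.1979, 0.3192]
orientation: [2.005, 2.414, -0.0]
force: [-1.2, -1.1, -1.9]
opening: 0.0129
t 18.45 pos [ 0.5579 -0.1979  0.3192] rv [ 2.005  2.414 -0.   ] F [-1.2 -1.1 -1.9] op 0.0129 q [-4.270e-01  8.700e-02  1.354e+00 -1.000e-03  1.698e+00 -6.120e-01]
[-0.11  0.11  0.  ]
side handle_grip 0.94 [ 0.5586 -0.1971  0.3347]
side cover_hinge 0.65 [ 0.6699 -0.226   0.1406]Traceback (most recent call last):
  File "<string>", line 8, in <module>
    for k in robot.mark_of(cam,l)[:1]: print(cam,l,k['score'],w(c,k['location']))
             ~~~~~~~~~~~~~^^^^^^^
ValueError: it knows: brush, cover_hinge, dripper, handle, handle_grip, keeper, knob_grip, mill, muffs, muffs_crown, mug, rail, rail_free
```

View pics/side12.png

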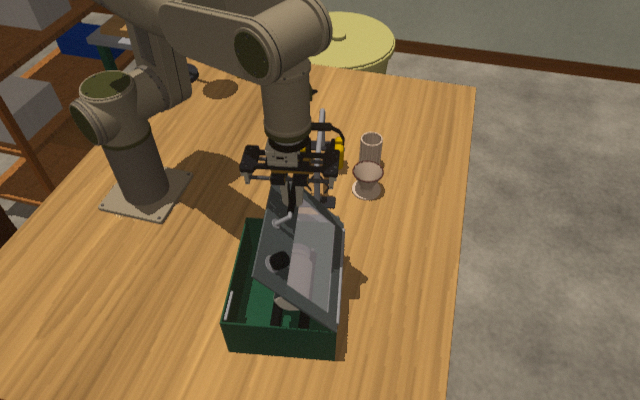

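The cover is at about 50° (0.87 rad), with the sleeve in the grip at (290,215). Final check of the muffs and the other things, then I hand in.

```bash
python3 -m pendant '[{"delta_pos":[0,0,0],"spin":0},{"delta_pos":[0,0,0],"spin":0},{"delta_pos":[0,0,0],"spin":0},{"delta_pos":[0,0,0],"spin":0}]'; python3 -c "
from h import *
np.set_printoptions(precision=4,suppress=True)
c=pic('top','top13.png')
for l in ['handle_grip','muffs','mug','dripper','brush']:
    for k in robot.mark_of('top',l)[:1]: print(l,round(k['score'],2),w(c,k['location']))
st()"
```

```text
t: 19.0
tool_pos: [0.5574, -0.198, 0.3189]
orientation: [2.006, 2.414, -0.001]
force: [-0.8, -0.0, -2.1]
opening: 0.0129
handle_grip 0.74 [ 0.5577 -0.1958  0.339 ]
muffs 0.66 [0.4931 0.2534 0.0164]
mug 0.63 [0.6406 0.3027 0.0002]
dripper 0.96 [0.6548 0.1913 0.0006]
brush 0.8 [ 0.3683  0.2282 -0.0017]
t 19.3 pos [ 0.5575 -0.198   0.319 ] rv [ 2.006  2.414 -0.001] F [-2.2 -0.7 -3.2] op 0.013 q [-0.427  0.086  1.355 -0.001  1.698 -0.612]
```

View pics/top13.png

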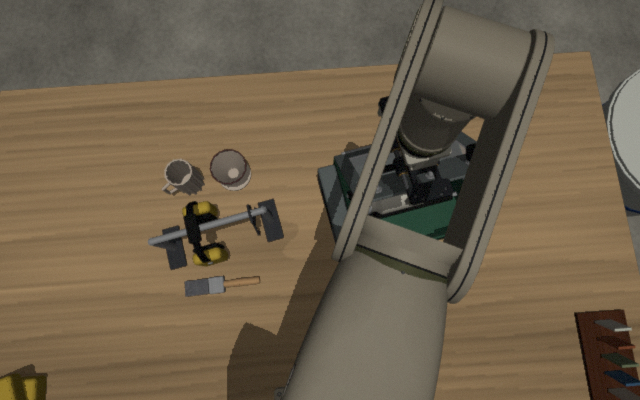

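The top view shows the muffs across the bar at (200,232), with a cup on each side. The mug, dripper and brush are where they were.

```bash
python3 -c "
from h import *
print(robot.close_job()); st()"
```

```text
the job is handed in; nothing more can be done
None
the job is handed in; nothing more can be done
```

The ear defenders are hanging on the rail, and the mill's cover is up at about 50° (0.87 rad) with the gripper still holding its handle. I handed the job in at about 19 s.

- **Ear defenders:** In the last top picture the headband lies over the bar with one cup on each side. The network put their origin 16–17 mm above the bench, which fits the crown resting on the bar.
- **Catch:** I raised the handle 9 mm and felt only about 3.5 N, the cover's own weight, so the catch was not holding. I left the knob alone. My first tug reading (8 N sideways, 6 N down) was unclear because I pulled straight up instead of along the cover's arc. Following the arc settled it.
- **Cover angle:** This is worked out from the handle's height, because the networks don't report the hinge angle directly. The arm was holding with about 2–3 N at the end.
- **Mug, dripper and brush:** Each was found within about 7 mm of where it started, close to the networks' accuracy. The pictures show no change.

No final check failed. The only disagreement was about 4 mm between the two cameras' readings of the handle height.

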